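Set the speed dial behind a polisher's fold-down cover

ROBOT

A 7-joint arm with a two-finger parallel gripper is mounted at the origin on the work surface. World frame = base frame: x ahead of the robot, y to its left, z up, the work surface at z = 0. Lengths are in m, angles in rad, forces in N, time in s.
With the tool pointing down it reaches from about 0.4 to 0.75 m from the base axis. Payload 19.5 kg.
Tool frame: the origin (TCP) lies midway between the tips of the shut fingers; the grasp point (between the pads) lies 19 mm behind it; z points along the fingers, y is the line along which they close (so a half turn about z gives the same grasp; the last joint's range is limited). The gripper opens to 85 mm and grips with 20 to 120 N. Pads are 22 mm wide; open, the fingers measure 114 mm over their backs; the gripper's body (76 mm by 85 mm) begins 54 mm behind the grasp point. The pads swing forward as they close: fully open they stand 13 mm farther back than shut.
Start: joints at [-1.386, 0.707, -0.028, 1.485, 0.022, 0.951, -0.075], TCP at [0.129, 0.56, 0.231] pointing down, gripper open.
Joint ranges: [-2.71, 2.71], [-0.32, 2.16], [-1.57, 1.52], [0, 2.45], [-1.46, 4.6], [0, 2.02], [-2.83, 2.83]. Speed limits (rad/s): [1.89, 1.89, 2.57, 2.57, 3.01, 3.01, 3.01].

INTERFACE

Orientations are given as a unit quaternion [w, x, y, z].
In Python, from plant import * gives the robot as it stands.
- The arm moves only by the tool servo_tool, never from a script. Its argument "steps" is a list of rows, each an object with "jaw": the opening, from -1 (shut) to 1 (fully open); "offset": the shift along the tool's x, y, z in cm, a list of three; "spin": the turn about the tool's z in degrees. In form: [{"jaw": jaw, "offset": [dx, dy, dz], "spin": spin}, ...]. A call has 1 to 10 rows; each row is the pose to reach, as a shift and turn from the pose commanded when the call began, along the tool's axes at that moment; what a row does not reach only later rows make up. A row lasts 1/12 s, in which the tool goes at most 41.7 mm and 7.16 degrees, less where a joint would pass 70% of its speed; a pose out of reach is approached as far as the arm can. A call with a gripper value outside its range is refused whole. The fingers move at their own pace and stop on an object; "newtons" is the grip in N (left out, the last holds). Time passes only in rows, so rows that repeat a pose let the fingers close. It gives the time, the measured TCP pose, the force, the opening and the grip force at its end, in the units of the state.
- get_obs(): the state, without advancing time (a new reading comes with each control period).
- snapshot(name): name is "scene" or "top"; returns (picture, depth): 420x560x3 uint8, red, green, blue; 420x560 float32, m along the optical axis (not along the pixel's ray), 0 where there is no reading.
- calibration(name): a dict with "intrinsics" (3x3 intrinsics, pixels), "distortion" ([k1, k2, p1, p2, k3] as OpenCV has them; the pictures are not rectified), "T" (4x4, takes a point from camera to world coordinates). Camera axes: x right, y up, looking along -z (the intrinsics and any distortion apply to the point x, -y, -z); pixel columns grow to the right and rows downward; lengths in m; the calibration is good to about 2 mm. A picture is of the moment at which its call begins. calibration takes no time and is no camera call.
- job_done(): hands the job in; it is judged then, once.
The state is a dict: "clock": time; "q": joint angles; "joint_velocities": joint speeds; "tau": joint torques, N m; "tcp_pos": TCP position; "tool_rot": TCP orientation; "contact_force": force on the tool from outside, world axes, zero at the start; "wrist_torque": the same for the moment, N m; "gripper_width": finger opening in m; "grasp_force": force on a finger pad.
Only numpy, scipy, OpenCV 4.12 (cv2) and the standard library are available. Lean on these libraries where they do the work, as an engineer would, in place of code of your own. Each camera call takes 0.05 s, during which the arm holds its last target. There are 200 camera calls.

TASK

Set the speed of the white bench polisher: pull its fold-down front cover all the way down, turn the big black knob behind it until its pointer lines up with the raised index tab on the ring, then lift the cover and push it shut, past the spring catch until it is fully home, without slamming it. Leave the index ring as it is set, do not disturb the other things standing about, and let go of everything.

Things in the scene. Friction and masses are not known exactly. Their poses are not given: they have to be found in the camera images.
- unit: White polisher fixed on the table, 280 mm wide and deep, deck 205 mm high. Origin on the table under its middle; x from front to back, y to the left as seen by the operator in front, z up; front at x = -0.152. Its panel slopes at 45 degrees, rising to the back, between two upright cheeks (inner faces y = +-0.126, 205 mm high), open above. The cover stands upright before the panel.
- cover (a joint): Angle of the front cover on its bottom hinge, rad: 0 upright, shut; grows as its top comes down to the operator, stop at 1.45. Stiff hinge (0.35 N m), stays where left. A spring catch in the left cheek acts from about 0.15 rad to 0: at the handle it takes 10 to 18 N to pull out and to push in (hardest near 0.13 rad); below about 0.04 it draws the cover home. Short of that it stays ajar.
- cover_hinge (a point): Middle of the hinge line, 60 mm above the table, at x = -0.13, y = 0 in the unit's frame; the line runs along the unit's y. Turns with the aluminium cover (224 mm wide, 130 mm high, 10 mm thick, about 0.35 kg): z points from the hinge up the cover, x into the machine when shut.
- cover_handle (a point): Middle of the handle, a round steel bar 12 mm thick, 120 mm long, parallel to the hinge, in the cover's plane beyond its free edge, on two end posts; x = -0.005, z = 0.185 in the cover's frame, with a 49 mm open gap between bar and edge. Shut, it is on top, 245 mm above the table; down, nearest the operator, about 77 mm up. Can be pinched front to back from above in both places.
- knob (a joint): Angle of the knob about the panel's normal, rad: 0 = pointer straight up the slope, growing anticlockwise as seen looking at the panel. Stiff (0.06 N m), stops at +-1.5, stays where left.
- knob_grip (a point): Point on the knob's axis where to grip, 27 mm off the panel; z is the axis (out of the panel, 45 degrees up and to the operator), x along the pointer. Black disc 76 mm across, 7 mm thick, bearing a bar grip 16 mm wide, 65 mm long (33 mm behind the axis), top 36 mm off the panel. The pointer end tapers and has a white line on top.
- index_tab (a point): Top of the raised index tab (12 x 7 mm, 7 mm high) on the flat steel ring (104 mm across, 3 mm thick) round the knob, 53 mm from its axis; x points out from the axis along the tab, z out of the panel. The knob is set when its pointer points at the tab (x along x). At the start the tab is 0.5 to 1.5 rad clockwise of the pointer.
- suspension: White bottle, 64 mm across, 150 mm tall, on the left of the table; leave it. Origin: centre of its underside.
- reagent: Amber bottle, 60 mm across, 130 mm tall, on the table to the left of the polisher; leave it. Origin: centre of its underside.
- beaker: Glass beaker, 72 mm across, 90 mm tall, on the table to the right of the polisher; leave it. Origin: centre of its underside.
- mount_a: Black round specimen mount, 32 mm across, 22 mm high, left of the cover's swing; leave it. Origin: centre of its underside.
- mount_tray: Grey open tray 90 x 130 x 30 mm, right of the cover's swing; leave it. Origin: centre of its underside.
- brush: Hand brush lying on the right of the table, about 200 mm long; leave it. Origin: under its middle.
There are look-alikes about, which are no part of the job. What is shaped like the beaker but yellow is not meant. Leave any pink look-alike of the suspension alone.

How it is judged:
On the way, in this order (a step that is already met when the one before it is completed fails the run):
1. the cover has been pulled all the way down (beyond 1.25 rad) (value of joint cover above 1.25 rad), for 0.2 s.
2. with the cover down, the knob's pointer has been set to the index tab within 0.09 rad (5 degrees) (value of joint cover above 1.25 rad and angle between the x axis of knob_grip and the x axis of index_tab, either way round below 0.09 rad), for 0.3 s.
At the end, for the whole second after the job is handed in: The cover is shut and caught (below 0.04 rad), the knob's pointer is within 0.09 rad (5 degrees) of the index tab, and the other things are at rest where they were (value of joint cover below 0.04 rad and angle between the x axis of knob_grip and the x axis of index_tab, either way round below 0.09 rad and linear speed of each of suspension, reagent, beaker, mount_a, mount_tray, brush below 0.02 m/s); the robot touches nothing.
It fails at once if the cover is slammed: it swings shut faster than 2.5 rad/s before it reaches the catch (value of joint cover above 0.25 rad and velocity of joint cover below -2.5 rad/s).
It fails at once if the index ring is turned (its tab moves more than 5 mm) (distance of index_tab from where it was at the start of the episode above 0.005 m).
It fails at once if a bystander is moved more than 20 mm (distance of any of suspension, reagent, beaker, mount_a, mount_tray, brush from where it was at the start of the episode above 0.02 m).
It also fails if it takes over 64 s, if anything falls off the work surface, if the arm or the gripper's body presses on something with over 40 N, if the wrist force passes 120 N, or if a joint passes its speed limit or range.

## Working session

There is one attempt and no reset: what is moved stays moved. The work goes in short steps, Python scripts to look and compute and a tool call to move; the robot and the scene stay as the last step left them, time stands still between calls to the robot, and variables do not carry over. Pictures are saved under pics/ and viewed, at most 10 in all, crops included, and the job is handed in when it is done.

Besides the shell and the picture viewer there is one more tool, called after "Emit:" by a JSON object that holds its "fn" and its "kwargs". servo_tool: Moves the arm, as the interface text tells. Its arguments: {"type":"object","properties":{"steps":{"type":"array","items":{"type":"object","properties":{"jaw":{"type":"number"},"offset":{"type":"array","items":{"type":"number"}},"spin":{"type":"number"}}}},"newtons":{"type":"number"}},"required":["steps"]}

```bash
mkdir -p pics; ls; python3 - <<'E'
from plant import *
import cv2,numpy as np
for n in("scene","top"):
    p,d=snapshot(n); cv2.imwrite(f"pics/{n}0.png",p[:,:,::-1]); np.save(f"pics/{n}0.npy",d)
    c=calibration(n); print(n,c["intrinsics"],c["distortion"],np.round(c["T"],4))
o=get_obs(); print(o)
E
```

```text
pics
scene [[422.43478767   0.         278.09424951]
 [  0.         422.43478767 205.52677505]
 [  0.           0.           1.        ]] [-0.06640663  0.          0.          0.          0.        ] [[-0.801  -0.3509  0.4851  1.1284]
 [ 0.5986 -0.4865  0.6364  0.7304]
 [ 0.0126  0.8001  0.5997  0.8339]
 [ 0.      0.      0.      1.    ]]
top [[477.01559083   0.         275.37744575]
 [  0.         477.01559083 208.29856826]
 [  0.           0.           1.        ]] [-0.02367546  0.          0.          0.          0.        ] [[ 0.0224  0.9969 -0.0748  0.4768]
 [-0.9995  0.0207 -0.0235 -0.0303]
 [-0.0219  0.0753  0.9969  1.5502]
 [ 0.      0.      0.      1.    ]]
{'clock': 0.1, 'q': array([-1.38565529,  0.70702846, -0.0276322 ,  1.48496815,  0.02201731,
        0.95088096, -0.07550888]), 'joint_velocities': array([-8.73981610e-05, -4.93777132e-04,  2.80591754e-04, -2.28614976e-03,
       -1.00682771e-03, -1.60827222e-03,  1.56374823e-04]), 'tau': array([ 2.84758637e-03, -8.84287906e+01,  1.23673718e+00, -2.36451262e+01,
        1.70143222e-02,  5.12427912e-03, -3.02258707e-05]), 'tcp_pos': array([0.12926076, 0.56003725, 0.23087739]), 'tool_rot': array([-3.88225695e-05,  1.13171371e-01,  9.93575362e-01, -4.89447010e-04]), 'contact_force': array([ 1.29665962, -0.42346674, -0.18058666]), 'wrist_torque': array([ 0.02665147, -0.03782251, -0.03615739]), 'grasp_force': 0.0, 'gripper_width': 0.08537092173085888}
```

View pics/scene0.png

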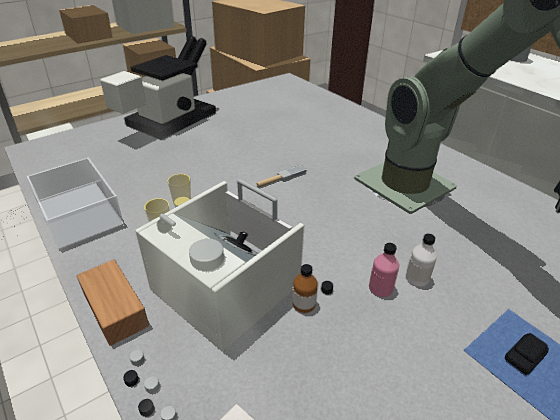

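View pics/top0.png

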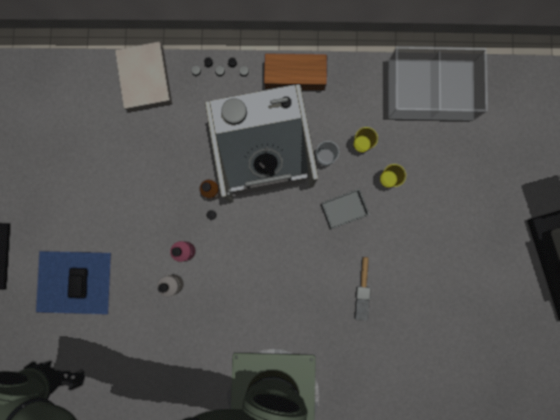

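Scene: the white polisher is at (220,250) with its handle at (257,195). Top view: the polisher is at (262,140), the knob at (265,162) and the handle or cover at about (268,183).

```bash
cat > h.py <<'E'
from plant import *
import cv2,numpy as np
def rays(n,uv):
    c=calibration(n); u=cv2.undistortPoints(np.float64(uv).reshape(-1,1,2),c["intrinsics"],np.array(c["distortion"]))[:,0]
    return c["T"],np.c_[u[:,0],-u[:,1],-np.ones(len(u))]
def pts(n,uv,d):
    T,r=rays(n,uv); return (r*np.ravel(d)[:,None])@T[:3,:3].T+T[:3,3]
def plane(n,uv,p0,nrm):
    T,r=rays(n,uv); w=r@T[:3,:3].T; o=T[:3,3]
    return o+w*(((p0-o)@nrm)/(w@nrm))[:,None]
def cloud(n,d):
    g=np.dstack(np.meshgrid(np.arange(560),np.arange(420))).reshape(-1,2)
    return pts(n,g,d).reshape(420,560,3)
def proj(n,P):
    c=calibration(n);T=c["T"];q=(np.atleast_2d(P)-T[:3,3])@T[:3,:3]*[1,-1,-1]
    return cv2.projectPoints(q,np.zeros(3),np.zeros(3),c["intrinsics"],np.array(c["distortion"]))[0][:,0]
E
python3 - <<'E'
from h import *
for n in("top","scene"):
    d=np.load(f"pics/{n}0.npy"); C=cloud(n,d)
    im=cv2.imread(f"pics/{n}0.png")
    m=(abs(C[...,2]-.205)<.006)&(d>0)&(np.hypot(C[...,0]-.6,C[...,1])<.35)&(im.min(2)>90)
    k,l,s,_=cv2.connectedComponentsWithStats(m.astype(np.uint8))
    P=C[m]; print(n,m.sum(),np.round(cv2.minAreaRect(np.float32(P[:,:2])),4) if 0 else cv2.minAreaRect(np.float32(P[:,:2])),cv2.boxPoints(cv2.minAreaRect(np.float32(P[:,:2]))), np.median(P[:,2]))
    m=(abs(C[...,2]-.248)<.007)&(d>0)&(np.hypot(C[...,0]-.5,C[...,1])<.15)
    P=C[m]; print("handle",len(P),P.mean(0),cv2.minAreaRect(np.float32(P[:,:2])))
    r=(205,80,320,200) if n=="top" else (140,170,310,300)
    c=im[r[1]:r[3],r[0]:r[2]]; f=5 if n=="top" else 4.6
    c=cv2.resize(c,None,fx=f,fy=f,interpolation=cv2.INTER_CUBIC); c=np.uint8(255*(c/255.)**.6)
    cv2.imwrite(f"pics/{n}c.png",c)
E
```

```text
top 3001 ((0.7751768827438354, 0.04829727113246918), (0.2809205651283264, 0.28035229444503784), 11.846479415893555) [[ 0.6089315   0.15665273]
 [ 0.666485   -0.1177284 ]
 [ 0.9414223  -0.06005819]
 [ 0.88386875  0.21432294]] 0.20410562221741357
handle 6 [0.64501951 0.03332858 0.24762492] ((0.645033597946167, 0.03324181213974953), (0.0007079396164044738, 0.022029906511306763), 9.785918235778809)
scene 3668 ((0.7793191075325012, 0.04809598624706268), (0.282982736825943, 0.28438711166381836), 11.535368919372559) [[ 0.6122508   0.15912302]
 [ 0.66912055 -0.1195199 ]
 [ 0.9463874  -0.06293105]
 [ 0.88951766  0.21571188]] 0.20356416119769294
handle 0 [nan nan nan] ((0.0, 0.0), (0.0, 0.0), 0.0)<stdin>:9: RuntimeWarning: Mean of empty slice.
  ret = um.true_divide(
```

View pics/topc.png

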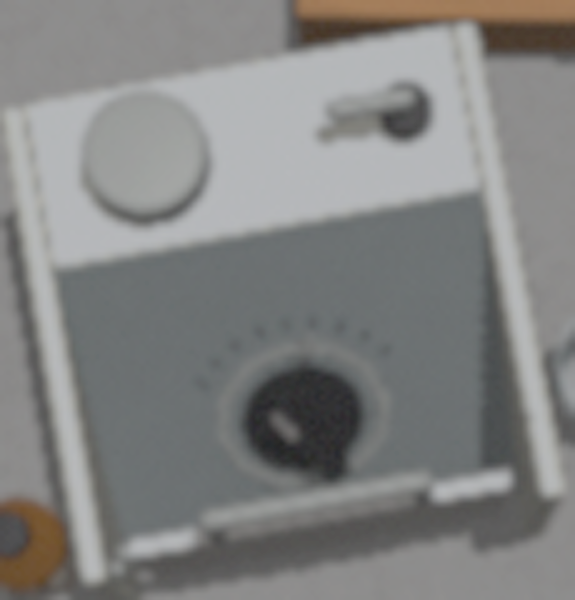

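Top crop: the knob is at (303,415), with its white pointer line running from (298,442) to (270,412). There is a possible tab at (305,360), and the handle bar runs from (210,525) to (430,485). Next I'll look at the scene crop to confirm this.

View pics/scenec.png

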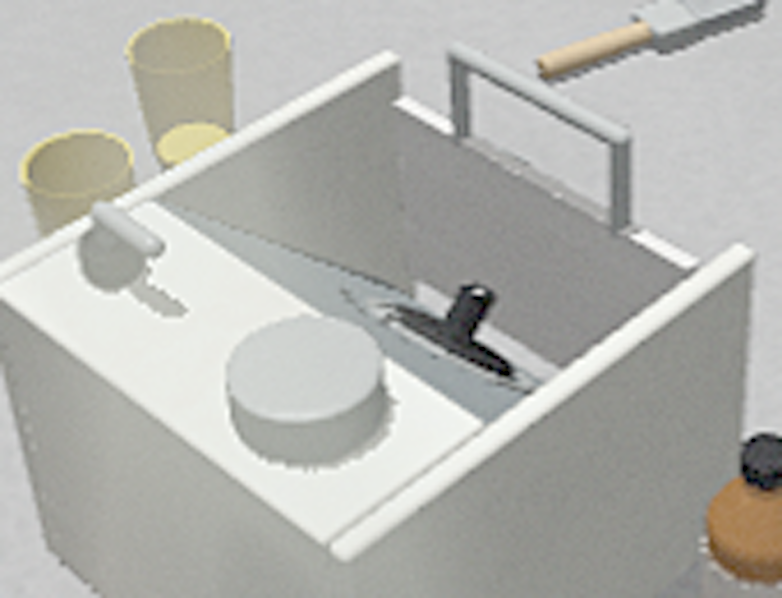

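```bash
cat >> h.py <<'E'
A=np.deg2rad(11.8); R=np.array([[np.cos(A),-np.sin(A),0],[np.sin(A),np.cos(A),0],[0,0,1]])
E
python3 - <<'E'
from h import *
for n in("top","scene"):
    d=np.load(f"pics/{n}0.npy"); C=cloud(n,d)@R   # unit-aligned coords
    o=np.array([.7772,.0482,0])@R
    U=C-o; im=cv2.imread(f"pics/{n}0.png")
    for z in((.213,.228),(.23,.256)):
        m=(d>0)&(U[...,2]>z[0])&(U[...,2]<z[1])&(abs(U[...,0]+.14)<.03)&(abs(U[...,1])<.1)
        P=U[m]; print(n,z,len(P)); 
        if len(P): print(np.percentile(P,[2,50,98],axis=0).round(4))
    m=(d>0)&(abs(U[...,1])<.12)&(U[...,0]>-.12)&(U[...,0]<.1)&(U[...,2]<.19)&(U[...,2]>.05)
    P=U[m]; s=P[:,2]-P[:,0]; h=np.histogram(s,40); i=h[0].argmax(); print("panel z-x",h[1][i:i+2],len(P)); s0=np.median(s[(s>h[1][i]-.01)&(s<h[1][i+1]+.01)])
    # knob candidates: above panel
    hh=(U[...,2]-U[...,0]-s0)/2**.5; mk=m&(hh>.012)&(hh<.06)&(im.max(2)<90)
    print("s0",s0,"knob",mk.sum(),U[mk].mean(0).round(4),np.percentile(hh[mk],[5,50,95]).round(4))
    # deck edges
    m=(abs(U[...,2]-.205)<.006)&(im.min(2)>90)&(abs(U[...,0])<.2)&(abs(U[...,1])<.2)
    for s in(1,-1):
        q=U[m&(s*U[...,1]>.128)]; print("cheek",s,np.percentile(q,[0,1,50,99,100],axis=0)[:,:2].round(4).tolist())
    mm=m&(abs(U[...,1])<.11)&(U[...,0]>0); print("deck x",np.percentile(U[mm][:,0],[0,1,99,100]).round(4))
E
```

```text
top (0.213, 0.228) 6
[[-0.1329 -0.0633  0.2168]
 [-0.1318 -0.0563  0.22  ]
 [-0.1303  0.0594  0.2274]]
top (0.23, 0.256) 206
[[-0.1328 -0.0614  0.2429]
 [-0.1275  0.0006  0.2492]
 [-0.1211  0.0623  0.2545]]
panel z-x [0.16455427 0.16635502] 3799
s0 0.16648798144027266 knob 151 [-0.0731  0.0003  0.1369] [0.0138 0.0342 0.0384]
cheek 1 [[-0.1425, 0.128], [-0.1395, 0.1282], [-0.0047, 0.134], [0.1335, 0.1403], [0.1383, 0.1406]]
cheek -1 [[-0.1419, -0.1396], [-0.1396, -0.1393], [-0.0043, -0.1336], [0.1333, -0.1282], [0.1362, -0.1281]]
deck x [0.0365 0.0386 0.1372 0.1386]
scene (0.213, 0.228) 46
[[-0.1285 -0.0614  0.2144]
 [-0.1206  0.0592  0.2207]
 [-0.1168  0.0665  0.2274]]
scene (0.23, 0.256) 245
[[-0.1274 -0.0597  0.2329]
 [-0.1201  0.0082  0.2472]
 [-0.1164  0.0657  0.251 ]]
panel z-x [0.16162417 0.16531941] 2276
s0 0.16280163849061302 knob 99 [-0.0629  0.0131  0.137 ] [0.014  0.0265 0.0361]
cheek 1 [[-0.1388, 0.128], [-0.1336, 0.1283], [0.0256, 0.1353], [0.1407, 0.1407], [0.1425, 0.1414]]
cheek -1 [[-0.14, -0.1428], [-0.1347, -0.1409], [0.0089, -0.1322], [0.1396, -0.128], [0.1413, -0.128]]
deck x [0.0364 0.0391 0.1425 0.1436]
```

Scene crop: the cover is shut with its handle on top, from (455,50) to (625,135). The knob's bar grip is at (475,295). Look-alikes in the scene image: yellow beakers at (180,188) and (157,210), a pink bottle at (384,270). There is only one polisher, and its handle is the one at (257,195). The unit pose is settled, so I'll compute the approach.

```bash
cat >> h.py <<'E'
from scipy.spatial.transform import Rotation as Ro
O=np.array([.7772,.0482,0])+R@[.009,0,0]
W=lambda u:O+R@np.asarray(u,float)
def H(t): return W([-.13-.005*np.cos(t)-.185*np.sin(t),.001,.06+.185*np.cos(t)-.005*np.sin(t)])
def st():
    o=get_obs(); q=o["tool_rot"]; return o,np.asarray(o["tcp_pos"]),Ro.from_quat([q[1],q[2],q[3],q[0]]).as_matrix()
def rel(p,M=None,p0=None):
    o,t,m=st(); return np.round(((np.asarray(p)-(t if p0 is None else p0))@(m if M is None else M))*100,2)
E
python3 - <<'E'
from h import *
o,t,m=st()
up=t+[0,0,.12]; a=H(0)+[0,0,.11]
ty=np.arctan2(m[1,1],m[0,1]); print("H0",H(0),"H1.45",H(1.45)); print("up+over",rel(a), "spin",np.rad2deg(ty-A))
for n in ("suspension",):pass
E
```

```text
H0 [0.65365821 0.02341236 0.245     ] H1.45 [ 0.47819191 -0.01324446  0.07732945]
up+over [-63.16 -40.51 -12.37] spin 65.2036700119207
```

Emit:
{"fn": "servo_tool", "kwargs": {"steps": [{"jaw":1,"offset":[0,0,-4],"spin":7},{"jaw":1,"offset":[0,0,-8],"spin":14},{"jaw":1,"offset":[-2,-1,-12],"spin":21},{"jaw":1,"offset":[-5,-3,-12.4],"spin":28},{"jaw":1,"offset":[-8,-5,-12.4],"spin":35},{"jaw":0.6,"offset":[-11,-7,-12.4],"spin":42},{"jaw":0.4,"offset":[-14,-9,-12.4],"spin":49},{"jaw":0.2,"offset":[-17,-11,-12.4],"spin":56},{"jaw":0.2,"offset":[-20,-13,-12.4],"spin":62},{"jaw":0.2,"offset":[-23,-15,-12.4],"spin":65.2}]}}

```text
clock: 0.93
tcp_pos: [0.3204, 0.3609, 0.3552]
tool_rot: [-0.0, 0.633, 0.774, -0.0]
contact_force: [0.9, -0.1, -0.4]
gripper_width: 0.0508
grasp_force: 0.0
```

```bash
python3 - <<'E'
from h import *
o,t,m=st(); print(t,o["q"].round(3),rel(H(0)+[0,0,.11]),np.rad2deg(np.arctan2(m[1,1],m[0,1])))
E
```

```text
[0.32044127 0.36089924 0.35523429] [-1.101  0.449  0.32   1.577 -0.151  1.141 -0.547] [-3.969e+01  2.596e+01  2.000e-02] 11.454633290080839
```

Emit:
{"fn": "servo_tool", "kwargs": {"steps": [{"jaw":0.2,"offset":[-3.4,2.2,0],"spin":0},{"jaw":0.2,"offset":[-6.8,4.4,0],"spin":0},{"jaw":0.2,"offset":[-10.2,6.6,0],"spin":0},{"jaw":0.2,"offset":[-13.6,8.8,0],"spin":0},{"jaw":0.2,"offset":[-17,11,0],"spin":0},{"jaw":0.2,"offset":[-20.4,13.2,0],"spin":0},{"jaw":0.2,"offset":[-23.8,15.4,0],"spin":0},{"jaw":0.2,"offset":[-27.2,17.6,0],"spin":0},{"jaw":0.2,"offset":[-30.6,19.8,0],"spin":0},{"jaw":0.2,"offset":[-34,22,0],"spin":0}]}}

```text
clock: 1.77
tcp_pos: [0.6055, 0.0729, 0.3551]
tool_rot: [-0.0, 0.631, 0.776, -0.0]
contact_force: [0.4, 1.3, 0.0]
gripper_width: 0.0513
grasp_force: 0.0
```

```bash
python3 - <<'E'
from h import *
o,t,m=st(); print(t,o["q"].round(3),rel(H(0)+[0,0,.11]),np.rad2deg(np.arctan2(m[1,1],m[0,1])))
E
```

```text
[0.60552802 0.07286769 0.3551301 ] [-0.298  0.689  0.304  1.098 -0.195  1.381  0.183] [-5.83  3.7   0.01] 11.812016449304826
```

Emit:
{"fn": "servo_tool", "kwargs": {"steps": [{"jaw":0.2,"offset":[-3,1.9,0],"spin":0},{"jaw":0.2,"offset":[-5.7,3.7,0],"spin":0},{"jaw":0.2,"offset":[-5.7,3.7,0],"spin":0},{"jaw":0.2,"offset":[-5.7,3.7,3],"spin":0},{"jaw":0.2,"offset":[-5.7,3.7,6],"spin":0},{"jaw":0.2,"offset":[-5.7,3.7,8],"spin":0},{"jaw":0.2,"offset":[-5.7,3.7,8],"spin":0}]}}

```text
clock: 2.35
tcp_pos: [0.651, 0.0266, 0.2714]
tool_rot: [-0.002, 0.631, 0.776, -0.002]
contact_force: [0.5, -0.3, -0.1]
gripper_width: 0.0512
grasp_force: 0.0
```

```bash
python3 - <<'E'
from h import *
o,t,m=st(); print(t,o["q"].round(3),rel(H(0)+[0,0,-.019]),np.rad2deg(np.arctan2(m[1,1],m[0,1])),o["contact_force"])
p,d=snapshot("scene"); cv2.imwrite("pics/s1.png",cv2.resize(p[120:320,130:350,::-1],None,fx=3,fy=3))
E
```

```text
[0.65101522 0.02660369 0.27135066] [-0.198  0.827  0.282  1.086 -0.216  1.262  0.269] [-0.37  0.22  4.53] 11.80212509963762 [ 0.51515018 -0.29808523 -0.12914772]
```

View pics/s1.png

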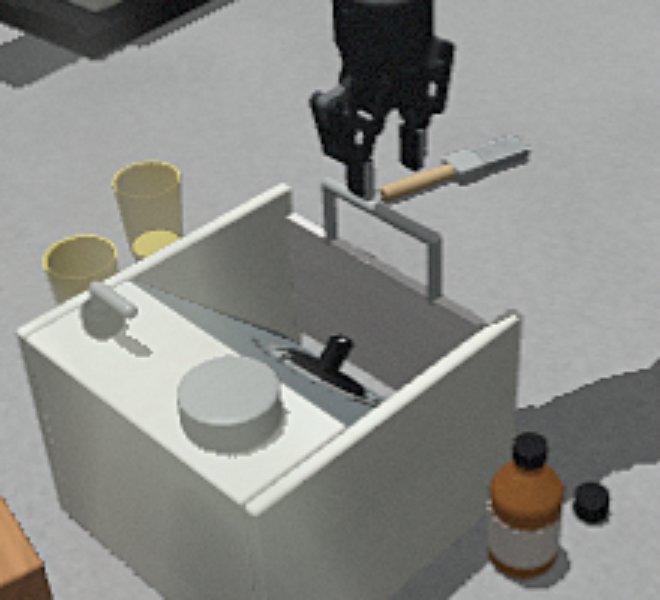

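The fingers, at (362,190) and (412,165), straddle the bar. I'll descend and pinch it.

Emit:
{"fn": "servo_tool", "kwargs": {"steps": [{"jaw":0.2,"offset":[-0.3,0.2,2],"spin":0},{"jaw":0.2,"offset":[-0.3,0.2,4],"spin":0},{"jaw":0.2,"offset":[-0.3,0.2,4.6],"spin":0},{"jaw":0.2,"offset":[-0.3,0.2,4.6],"spin":0},{"jaw":-1,"offset":[-0.3,0.2,4.6],"spin":0},{"jaw":-1,"offset":[-0.3,0.2,4.6],"spin":0},{"jaw":-1,"offset":[-0.3,0.2,4.6],"spin":0},{"jaw":-1,"offset":[-0.3,0.2,4.6],"spin":0},{"jaw":-1,"offset":[-0.3,0.2,4.6],"spin":0},{"jaw":-1,"offset":[-0.3,0.2,4.6],"spin":0}], "newtons": 40}}

```text
clock: 3.23
tcp_pos: [0.6553, 0.0238, 0.2305]
tool_rot: [0.001, 0.631, 0.776, 0.001]
contact_force: [-0.9, -0.3, 6.4]
gripper_width: 0.0104
grasp_force: 39.0
```

```bash
python3 - <<'E'
from h import *
o,t,m=st(); print(t,rel(H(0)+[0,0,-.019]),o["contact_force"])
for k in np.linspace(0,1.45,21)[1:]: print(round(k,3),np.round((H(k)-H(0))@m*100,2))
E
```

```text
[0.65534129 0.02383752 0.23054854] [-0.01 -0.17  0.45] [-0.92008178 -0.30590701  6.38196247]
0.072 [ 0.   -1.34  0.08]
0.145 [ 0.   -2.67  0.26]
0.217 [ 0.   -3.98  0.54]
0.29 [ 0.   -5.27  0.91]
0.362 [ 0.   -6.53  1.37]
0.435 [ 0.   -7.75  1.92]
0.507 [ 0.   -8.93  2.56]
0.58 [  0.   -10.06   3.28]
0.652 [  0.   -11.14   4.09]
0.725 [  0.   -12.15   4.97]
0.798 [  0.   -13.1    5.92]
0.87 [  0.   -13.97   6.93]
0.942 [  0.   -14.77   8.01]
1.015 [ 1.000e-02 -1.549e+01  9.140e+00]
1.088 [ 1.000e-02 -1.613e+01  1.032e+01]
1.16 [ 1.000e-02 -1.668e+01  1.155e+01]
1.232 [ 1.000e-02 -1.714e+01  1.281e+01]
1.305 [ 1.00e-02 -1.75e+01  1.41e+01]
1.378 [ 1.000e-02 -1.778e+01  1.541e+01]
1.45 [ 1.000e-02 -1.795e+01  1.674e+01]
```

Emit:
{"fn": "servo_tool", "kwargs": {"steps": [{"jaw":-1,"offset":[0,-1.3,0],"spin":0},{"jaw":-1,"offset":[0,-2.7,0.1],"spin":0},{"jaw":-1,"offset":[0,-4,0.4],"spin":0},{"jaw":-1,"offset":[0,-5.3,0.8],"spin":0},{"jaw":-1,"offset":[0,-6.5,1.3],"spin":0},{"jaw":-1,"offset":[0,-7.8,1.9],"spin":0},{"jaw":-1,"offset":[0,-8.9,2.5],"spin":0},{"jaw":-1,"offset":[0,-10.1,3.2],"spin":0},{"jaw":-1,"offset":[0,-11.1,4.0],"spin":0},{"jaw":-1,"offset":[0,-12.1,4.9],"spin":0}], "newtons": 60}}

```text
clock: 4.07
tcp_pos: [0.5367, -0.0009, 0.1811]
tool_rot: [0.001, 0.631, 0.776, 0.001]
contact_force: [1.3, 2.1, 3.7]
gripper_width: 0.0097
grasp_force: 61.5
```

```bash
python3 - <<'E'
from h import *
o,t,m=st(); print(t,rel(H(.725)+[0,0,-.015]),o["contact_force"])
g=t+[0,0,.0145]
for k in np.linspace(.725,1.45,11)[1:]: print(round(k,3),np.round((H(k)-H(.725))@m*100,2))
E
```

```text
[ 0.53667826 -0.00088662  0.18113097] [-0.01 -0.19  0.1 ] [1.31652205 2.0651488  3.67482119]
0.798 [ 0.   -0.95  0.95]
0.87 [ 0.   -1.82  1.96]
0.942 [ 0.   -2.63  3.04]
1.015 [ 0.   -3.35  4.17]
1.088 [ 0.   -3.98  5.35]
1.16 [ 0.   -4.53  6.58]
1.232 [ 0.   -4.99  7.84]
1.305 [ 0.   -5.36  9.13]
1.378 [ 0.   -5.63 10.44]
1.45 [ 0.   -5.81 11.77]
```

Emit:
{"fn": "servo_tool", "kwargs": {"steps": [{"jaw":-1,"offset":[0,-0.9,0.9],"spin":0},{"jaw":-1,"offset":[0,-1.8,2.0],"spin":0},{"jaw":-1,"offset":[0,-2.6,3.0],"spin":0},{"jaw":-1,"offset":[0,-3.3,4.2],"spin":0},{"jaw":-1,"offset":[0,-4.0,5.3],"spin":0},{"jaw":-1,"offset":[0,-4.5,6.6],"spin":0},{"jaw":-1,"offset":[0,-5.0,7.8],"spin":0},{"jaw":-1,"offset":[0,-5.4,9.1],"spin":0},{"jaw":-1,"offset":[0,-5.6,10.4],"spin":0},{"jaw":-1,"offset":[0,-5.8,11.5],"spin":0}]}}

```text
clock: 4.9
tcp_pos: [0.4803, -0.0128, 0.0652]
tool_rot: [0.0, 0.631, 0.776, 0.0]
contact_force: [2.0, 1.9, 3.0]
gripper_width: 0.0097
grasp_force: 63.6
```

Emit:
{"fn": "servo_tool", "kwargs": {"steps": [{"jaw":-1,"offset":[0,0,0.1],"spin":0},{"jaw":-1,"offset":[0,0,0.1],"spin":0},{"jaw":-0.2,"offset":[0,0,0],"spin":0},{"jaw":-0.2,"offset":[0,0,0],"spin":0},{"jaw":-0.1,"offset":[0,0,0],"spin":0},{"jaw":-0.1,"offset":[0,0,0],"spin":0}]}}

```text
clock: 5.4
tcp_pos: [0.48, -0.0128, 0.0658]
tool_rot: [0.0, 0.631, 0.776, 0.0]
contact_force: [-0.4, -0.4, -0.4]
gripper_width: 0.0383
grasp_force: 0.0
```

```bash
python3 - <<'E'
from h import *
o,t,m=st(); print(t,rel(H(1.45)+[0,0,-.015]),o["contact_force"],o["gripper_width"])
E
```

```text
[ 0.48003681 -0.01278111  0.06578661] [-0.01 -0.19  0.35] [-0.43115631 -0.39804545 -0.35322847] 0.03830506861927341
```

Emit:
{"fn": "servo_tool", "kwargs": {"steps": [{"jaw":-0.1,"offset":[0,0,-3],"spin":0},{"jaw":-0.1,"offset":[0,0,-6],"spin":0},{"jaw":-1,"offset":[0,0,-10],"spin":0},{"jaw":-1,"offset":[0,0,-14],"spin":0},{"jaw":-1,"offset":[0,0,-18],"spin":0},{"jaw":-1,"offset":[0,0,-20],"spin":0}]}}

```text
clock: 5.9
tcp_pos: [0.4803, -0.013, 0.2697]
tool_rot: [0.002, 0.631, 0.776, 0.001]
contact_force: [-0.0, -0.7, 0.3]
gripper_width: 0.0
grasp_force: 0.0
```

```bash
python3 - <<'E'
from h import *
p,d=snapshot("top"); np.save("pics/t2.npy",d); cv2.imwrite("pics/t2.png",p[:,:,::-1])
C=(cloud("top",d)-O)@R
m=(abs(C[...,1])<.1)&(C[...,0]<-.17)&(C[...,0]>-.28)&(C[...,2]<.15)&(C[...,2]>.05); P=C[m]
if len(P)>9:
    a=np.polyfit(P[:,0],P[:,2],1); print(len(P),"cover slope angle",np.pi/2-np.arctan(a[0]) if 0 else a)
c=p[120:250,210:320,::-1]; c=cv2.resize(c,None,fx=4.6,fy=4.6,interpolation=cv2.INTER_CUBIC)
cv2.imwrite("pics/t2c.png",np.uint8(255*(c/255.)**.6))
E
```

```text
1418 cover slope angle [-0.13744287  0.04114786]
```

View pics/t2c.png

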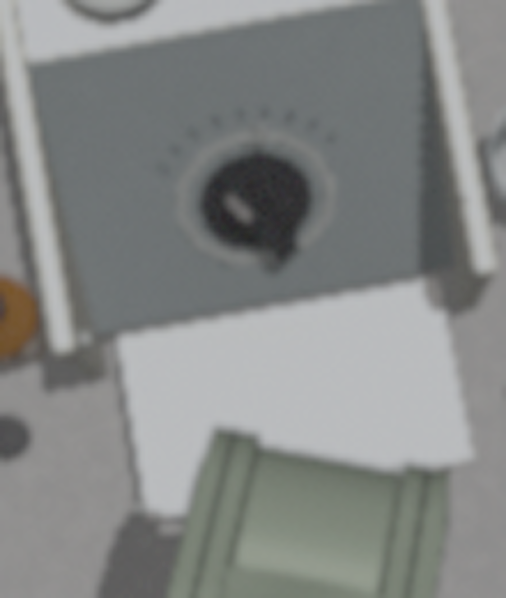

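Crop: the cover is down at about 1.43 rad. The white line is at (238,208), the bar's tail at (280,260) and a tab candidate at (258,145). I'll measure this in panel coordinates.

```bash
cat >> h.py <<'E'
S=.174; N=np.array([-1,0,1])/2**.5; UP=np.array([1,0,1])/2**.5
# panel coords: a=left(+y), b=upslope; origin = point of panel at unit x=XK
def panelpt(a,b,h,x0=-.05): return W(np.array([x0,0,x0+S])+a*np.array([0,1,0])+b*UP+h*N)
def avg(n,k=8):
    L=[snapshot(n) for _ in range(k)]; return np.mean([l[0] for l in L],0).astype(np.float32), np.median([l[1] for l in L],0)
def rect(n,img,h,half=.08,px=560):
    g=np.array([panelpt(half-2*half*i/px,half-2*half*j/px,h) for j in range(0,px,8) for i in range(0,px,8)])
    m=cv2.resize(proj(n,g).reshape(px//8,px//8,2).astype(np.float32),(px,px))
    return cv2.remap(img,m[...,0],m[...,1],cv2.INTER_CUBIC)
E
python3 - <<'E'
from h import *
im,d=avg("top"); np.save("pics/avg.npy",im)
r=[rect("top",im[...,::-1],h,px=400) for h in(.008,.036)]
c=np.hstack(r); c=255*(np.clip(c,0,255)/255)**.6
for i in range(0,800,50): cv2.putText(c,str(i%400),(i,8),0,.3,(0,0,255),1); cv2.putText(c,str(i%400),(0,i),0,.3,(0,0,255),1)
cv2.imwrite("pics/rect.png",c)
C=cloud("top",d); U=(C-O)@R; hh=(U[...,2]-U[...,0]-S)/2**.5
m=(abs(U[...,1])<.06)&(U[...,0]<0)&(U[...,0]>-.11)&(hh>.015)&(hh<.06); P=U[m]
print(len(P),np.percentile(hh[m],[10,50,90]),cv2.minAreaRect(np.float32(np.c_[P[:,1],(P[:,0]+P[:,2]-S)/2**.5]*1000)))
m=(abs(U[...,1])<.06)&(U[...,0]<0)&(U[...,0]>-.11)&(hh>.005)&(hh<.06); P=U[m];print(cv2.minEnclosingCircle(np.float32(np.c_[P[:,1],(P[:,0]+P[:,2]-S)/2**.5]*1000)), "b of x=-.05:",(-.1)/2**.5*1000)
E
```

```text
145 [0.02094347 0.03557986 0.03777658] ((1.4522247314453125, -87.89633178710938), (64.94751739501953, 19.338130950927734), 60.952274322509766)
((-0.9063719511032104, -85.17001342773438), 55.11882019042969) b of x=-.05: -70.71067811865476[ WARN:0@3.827] global loadsave.cpp:1063 imwrite_ Unsupported depth image for selected encoder is fallbacked to CV_8U.
```

View pics/rect.png

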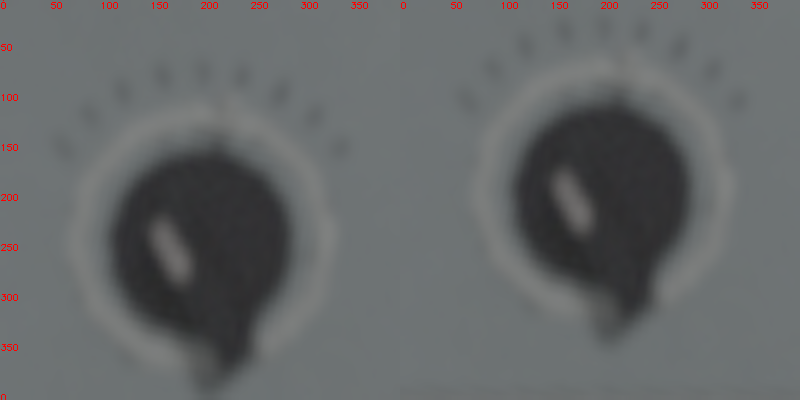

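```bash
python3 - <<'E'
from h import *
im=np.load("pics/avg.npy")[...,::-1].copy()
r=rect("top",im,.008,px=800)   # 0.2 mm/px
cx,cy=400,(80+16.5)/.2
L=r[...].mean(2)
P=cv2.warpPolar(r,(350,720),(cx,cy),350,cv2.INTER_LINEAR)  # rows angle (0=right, cw), 0.5deg
def ang(deg): return int(((270-deg)%360)*2) # deg anticlockwise of up
seq=[P[ang(a)] for a in range(90,-91,-1)]
v=np.array(seq)  # 181 x 350 x3
v=np.clip((v-60)*3,0,255)
v=cv2.resize(v[:,150:350].transpose(1,0,2),(724,500))
for a in range(90,-91,-15): cv2.putText(v,str(a),((90-a)*4,10),0,.35,(0,0,255),1)
for k in range(30,70,5): cv2.putText(v,str(k),(0,int((k/.2-150)*2.5)),0,.35,(0,255,0),1)
cv2.imwrite("pics/polar.png",np.uint8(v))
E
```

```text
(no output)
```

View pics/polar.png

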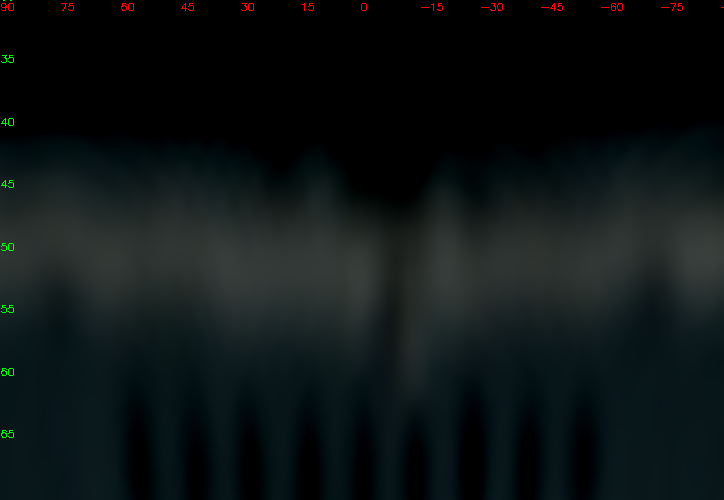

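The polar view shows the tab just clockwise of the middle tick, at roughly -8 to -12 degrees. The pointer is at about +27 degrees. I'll refine the tab by hue, then work out the knob approach.

```bash
cat >> h.py <<'E'
def tab(im,r0=53,r1=60,h=.010,b0=-16.5,a0=0.):
    r=rect("top",im,h,px=800); k=cv2.warpPolar(r,(350,1440),(400-a0/.2,(80-b0)/.2),350,cv2.INTER_LINEAR)
    an=np.arange(-70,31); out=[]
    for a in an:
        i=int(((270-a)%360)*4); s=k[i,int(r0/.2):int(r1/.2)].mean(0); out.append([s[0]/s[2],s.sum()/3])
    return an,np.array(out)
def white(im,h=.036,b0=-16.5,a0=0.):
    g=rect("top",im,h,px=800); v=g.min(2); yy,xx=np.mgrid[:800,:800]
    q=np.c_[80-.2*xx.ravel()-a0,80-.2*yy.ravel()-b0]; rr=np.hypot(*q.T)
    w=v.ravel().copy(); w[rr>33]=0; w[w<75]=0; w=np.clip(w-75,0,None); 
    c=(q*w[:,None]).sum(0)/w.sum(); e,V=np.linalg.eigh(np.cov(q.T,aweights=w)); d=V[:,1]*np.sign(V[1,1])
    return c,np.degrees(np.arctan2(*c)),np.degrees(np.arctan2(*d))
def bar(d):
    U=(cloud("top",d)-O)@R; hh=(U[...,2]-U[...,0]-S)/2**.5
    m=(abs(U[...,1])<.06)&(U[...,0]<0)&(U[...,0]>-.13)&(hh>.024)&(hh<.06); P=U[m]
    return cv2.minAreaRect(np.float32(np.c_[P[:,1],(P[:,0]+P[:,2]-S)/2**.5+.0707]*1000))
E
python3 - <<'E'
from h import *
im=np.load("pics/avg.npy"); 
for rr in((48,53),(54,60)):
    an,o=tab(im,*rr); base=np.median(o[:,0]); w=np.clip(o[:,0]-base-.02,0,None)*(abs(an+10)<12); print(rr,base.round(3),"tab",(an*w).sum()/w.sum())
    print([(int(a),round(float(x[0]),3),int(x[1])) for a,x in zip(an,o) if -26<=a<=6][::2])
print("white",white(im),"bar",bar(np.load("pics/t2.npy")))
p=W([-.0805,0,.122]); o,t,m=st(); print(rel(p+[0,0,.10]),rel(p),t)
E
```

```text
(48, 53) 0.983 tab nan
[(-26, 0.985, 72), (-24, 0.984, 74), (-22, 0.983, 76), (-20, 0.983, 76), (-18, 0.986, 75), (-16, 0.992, 73), (-14, 0.996, 70), (-12, 0.992, 69), (-10, 0.991, 68), (-8, 0.992, 67), (-6, 0.99, 68), (-4, 0.987, 71), (-2, 0.985, 72), (0, 0.987, 73), (2, 0.989, 74), (4, 0.982, 74), (6, 0.975, 75)]
(54, 60) 0.953 tab -10.489839700795768
[(-26, 0.959, 72), (-24, 0.958, 72), (-22, 0.956, 73), (-20, 0.954, 74), (-18, 0.957, 74), (-16, 0.963, 74), (-14, 0.97, 73), (-12, 0.984, 73), (-10, 0.988, 70), (-8, 0.978, 67), (-6, 0.966, 67), (-4, 0.958, 70), (-2, 0.958, 72), (0, 0.962, 74), (2, 0.964, 74), (4, 0.965, 73), (6, 0.965, 73)]
white (array([ 17.97989734, -23.00922223]), np.float64(141.99517173965566), np.float64(63.62593471481454)) bar ((0.4900178909301758, -16.509647369384766), (68.42646789550781, 18.231081008911133), 59.60441970825195)
[-0.11 23.24  4.23] [-0.11 23.26 14.23] [ 0.47954893 -0.01288262  0.26459703]<stdin>:4: RuntimeWarning: invalid value encountered in scalar divide
```

Emit:
{"fn": "servo_tool", "kwargs": {"steps": [{"jaw":0.4,"offset":[0,2.5,0],"spin":7},{"jaw":0.4,"offset":[0,5.0,0],"spin":14},{"jaw":0.4,"offset":[0,7.5,0],"spin":21},{"jaw":0.4,"offset":[0,10,0],"spin":28},{"jaw":0.4,"offset":[0,12.5,0],"spin":35},{"jaw":0.4,"offset":[0,15,0],"spin":42},{"jaw":0.4,"offset":[0,17.5,0],"spin":49},{"jaw":0.4,"offset":[0,20,0],"spin":56},{"jaw":0.4,"offset":[0,22,0],"spin":63},{"jaw":0.4,"offset":[-0.1,23.2,0],"spin":70}]}}

```text
clock: 7.18
tcp_pos: [0.7081, 0.0345, 0.2636]
tool_rot: [-0.0, 0.962, 0.272, -0.001]
contact_force: [-1.2, -0.5, 0.2]
gripper_width: 0.06
grasp_force: 0.0
```

Emit:
{"fn": "servo_tool", "kwargs": {"steps": [{"jaw":0.4,"offset":[0,0,0],"spin":7},{"jaw":0.4,"offset":[0,0,0],"spin":14},{"jaw":0.4,"offset":[0,0,0],"spin":20},{"jaw":0.4,"offset":[0,0,0],"spin":20}]}}

```text
clock: 7.52
tcp_pos: [0.707, 0.0337, 0.2643]
tool_rot: [0.0, 0.995, 0.1, -0.001]
contact_force: [0.1, 0.0, 0.6]
gripper_width: 0.0597
grasp_force: 0.0
```

```bash
python3 - <<'E'
from h import *
p=W([-.0805,0,.122]); o,t,m=st(); print(rel(p),t,np.rad2deg(np.arctan2(m[1,1],m[0,1]))-11.8,o["q"].round(2),o["contact_force"],o["gripper_width"])
E
```

```text
[4.000e-02 1.000e-02 1.423e+01] [0.70702289 0.03365511 0.26427644] -90.31574969709409 [-0.28  1.01  0.69  0.8  -0.58  1.47 -1.17] [0.10094832 0.00746101 0.59069772] 0.059690459038729
```

Now lower it, watching the force, with a gentle final stretch.

Emit:
{"fn": "servo_tool", "kwargs": {"steps": [{"jaw":0.4,"offset":[0,0,3],"spin":0},{"jaw":0.4,"offset":[0,0,6],"spin":0},{"jaw":0.4,"offset":[0,0,9],"spin":0},{"jaw":0.4,"offset":[0,0,11],"spin":0},{"jaw":0.4,"offset":[0,0,12],"spin":0},{"jaw":0.4,"offset":[0,0,12.5],"spin":0},{"jaw":0.4,"offset":[0,0,13],"spin":0},{"jaw":0.4,"offset":[0,0,13],"spin":0}], "newtons": 20}}

```text
clock: 8.18
tcp_pos: [0.7072, 0.0336, 0.1354]
tool_rot: [0.0, 0.995, 0.103, 0.0]
contact_force: [0.0, -0.4, -0.8]
gripper_width: 0.0596
grasp_force: 0.0
```

Emit:
{"fn": "servo_tool", "kwargs": {"steps": [{"jaw":0.4,"offset":[0,0,0.5],"spin":0},{"jaw":0.4,"offset":[0,0,1.0],"spin":0},{"jaw":0.4,"offset":[0,0,1.0],"spin":0},{"jaw":0.4,"offset":[0,0,1.0],"spin":0}]}}

```text
clock: 8.52
tcp_pos: [0.7071, 0.0337, 0.1253]
tool_rot: [0.0, 0.995, 0.103, -0.0]
contact_force: [-0.4, 0.3, 0.3]
gripper_width: 0.0599
grasp_force: 0.0
```

Emit:
{"fn": "servo_tool", "kwargs": {"steps": [{"jaw":0.1,"offset":[0,0,0],"spin":0},{"jaw":-0.1,"offset":[0,0,0],"spin":0},{"jaw":-0.2,"offset":[0,0,0],"spin":0},{"jaw":-0.3,"offset":[0,0,0],"spin":0},{"jaw":-0.4,"offset":[0,0,0],"spin":0},{"jaw":-0.5,"offset":[0,0,0],"spin":0},{"jaw":-0.6,"offset":[0,0,0],"spin":0},{"jaw":-0.7,"offset":[0,0,0],"spin":0},{"jaw":-0.7,"offset":[0,0,0],"spin":0}], "newtons": 20}}

```text
clock: 9.27
tcp_pos: [0.7069, 0.0327, 0.1251]
tool_rot: [0.001, 0.995, 0.102, -0.0]
contact_force: [0.1, -5.0, -1.2]
gripper_width: 0.0155
grasp_force: 24.4
```

```bash
python3 - <<'E'
from h import *
o,t,m=st(); print(t,np.rad2deg(np.arctan2(m[1,1],m[0,1]))-11.8,o["contact_force"],o["wrist_torque"],o["gripper_width"],o["grasp_force"])
E
```

```text
[0.70687998 0.03273151 0.1251246 ] -90.04106362665918 [ 0.07423499 -5.01318464 -1.19769279] [-1.16553927  0.00909278  0.05359972] 0.015472798572338704 24.373774230480194
```

Emit:
{"fn": "servo_tool", "kwargs": {"steps": [{"jaw":-0.7,"offset":[0,0,0],"spin":3},{"jaw":-0.7,"offset":[0,0,0],"spin":6},{"jaw":-0.7,"offset":[0,0,0],"spin":9},{"jaw":-0.7,"offset":[0,0,0],"spin":11},{"jaw":-0.7,"offset":[0,0,0],"spin":11},{"jaw":-0.7,"offset":[0,0,0],"spin":11},{"jaw":-0.5,"offset":[0,0,0],"spin":11},{"jaw":-0.3,"offset":[0,0,0],"spin":11},{"jaw":-0.1,"offset":[0,0,0],"spin":11}]}}

```text
clock: 10.02
tcp_pos: [0.7071, 0.034, 0.1252]
tool_rot: [-0.0, 1.0, 0.007, -0.0]
contact_force: [0.5, 1.2, -0.5]
gripper_width: 0.038
grasp_force: 0.0
```

Emit:
{"fn": "servo_tool", "kwargs": {"steps": [{"jaw":-0.1,"offset":[0,0,-3],"spin":0},{"jaw":-0.1,"offset":[0,0,-7],"spin":0},{"jaw":-0.1,"offset":[0,0,-11],"spin":0},{"jaw":-0.1,"offset":[4,0,-14],"spin":0},{"jaw":-0.1,"offset":[8,0,-14],"spin":0},{"jaw":-0.1,"offset":[12,0,-14],"spin":0},{"jaw":-0.1,"offset":[16,0,-14],"spin":0},{"jaw":-0.1,"offset":[20,0,-14],"spin":0}]}}

```text
clock: 10.68
tcp_pos: [0.7656, 0.0253, 0.2308]
tool_rot: [-0.004, 1.0, -0.011, -0.02]
contact_force: [0.7, -0.7, -0.8]
gripper_width: 0.0382
grasp_force: 0.0
```

```bash
python3 - <<'E'
from h import *
o,t,m=st(); print(t,o["contact_force"])
im,d=avg("top"); np.save("pics/avg2.npy",im); np.save("pics/d2.npy",d)
print("bar",bar(d),white(im))
r=[rect("top",im[...,::-1],h,px=400) for h in(.010,.036)]
c=np.hstack(r); c=255*(np.clip(c,0,255)/255)**.6
cv2.imwrite("pics/rect2.png",np.uint8(c))
an,q=tab(im,54,60); w=np.clip(q[:,0]-np.median(q[:,0])-.02,0,None)*(abs(an+10)<12); print("tab",(an*w).sum()/w.sum())
E
```

```text
[0.76563977 0.02531699 0.23082141] [ 0.74083452 -0.70999167 -0.78324009]
bar ((0.0, 0.0), (0.0, 0.0), 0.0) (array([ 8.03801694, -5.04465004]), np.float64(122.11233383092996), np.float64(-13.249869986285928))
tab nan<stdin>:8: RuntimeWarning: invalid value encountered in scalar divide
```

View pics/rect2.png

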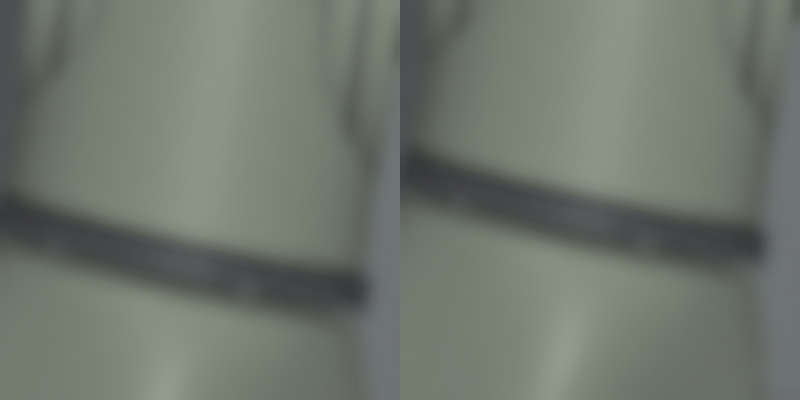

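The retreat went the wrong way, because tool x now points away from the base. The view is blocked by the arm, so I'll back off towards the base.

Emit:
{"fn": "servo_tool", "kwargs": {"steps": [{"jaw":-0.1,"offset":[-3,0,-1],"spin":0},{"jaw":-0.1,"offset":[-7,0,-2],"spin":0},{"jaw":-0.1,"offset":[-11,0,-2],"spin":0},{"jaw":-0.1,"offset":[-15,0,-2],"spin":0},{"jaw":-0.1,"offset":[-19,0,-2],"spin":0},{"jaw":-0.1,"offset":[-23,0,-2],"spin":0},{"jaw":-0.1,"offset":[-27,0,-2],"spin":0},{"jaw":-0.1,"offset":[-29,0,-2],"spin":0},{"jaw":-0.1,"offset":[-29,0,-2],"spin":0}]}}

```text
clock: 11.83
tcp_pos: [0.5585, 0.0319, 0.2598]
tool_rot: [-0.005, 1.0, -0.007, -0.015]
contact_force: [1.7, 0.4, 1.3]
gripper_width: 0.0384
grasp_force: 0.0
```

```bash
python3 - <<'E'
from h import *
o,t,m=st(); print(t,o["contact_force"],np.rad2deg(np.arctan2(m[1,1],m[0,1]))-11.8,m.round(3)[:,2])
im,d=avg("top"); np.save("pics/avg2.npy",im); np.save("pics/d2.npy",d)
print("bar",bar(d),white(im))
r=[rect("top",im[...,::-1],h,px=400) for h in(.010,.036)]
c=np.hstack(r); c=255*(np.clip(c,0,255)/255)**.6
cv2.imwrite("pics/rect3.png",np.uint8(c))
an,q=tab(im,54,60); w=np.clip(q[:,0]-np.median(q[:,0])-.02,0,None)*(abs(an+10)<12); print("tab",(an*w).sum()/w.sum())
E
```

```text
[0.5584918  0.03187579 0.25981564] [1.66712419 0.43471717 1.30838802] -102.56451685337842 [-0.03   0.009 -0.999]
bar ((1.066871166229248, -15.197952270507812), (18.32660675048828, 62.01332473754883), 9.162089347839355) (array([-12.19909172, -11.24060858]), np.float64(-132.65839752796123), np.float64(13.595751162267701))
tab -10.49690751435613
```

View pics/rect3.png

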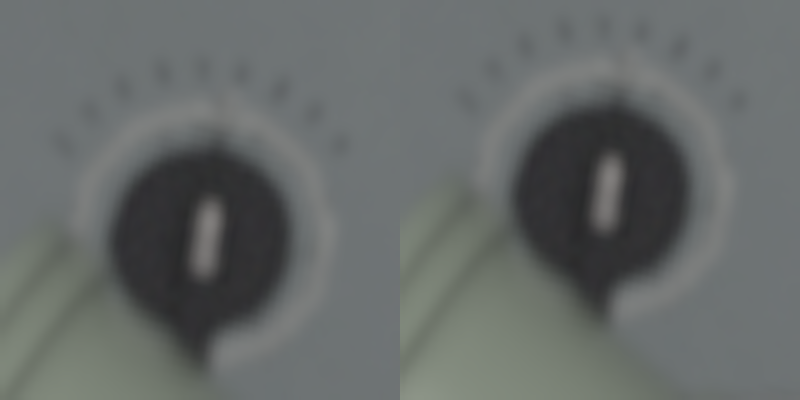

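The pointer is now nearly on the tab: the white line runs from (611,152) to (602,230) in the right half. I'll refine the ring centre and both angles.

```bash
python3 - <<'E'
from h import *
im=np.load("pics/avg2.npy")
def wl(im):
    # white line in raw pixels: weighted moments, subtract dark background
    c=proj("top",panelpt(0,-.0165,.036))[0]
    x0,y0=np.int32(c)-14; g=im[y0:y0+28,x0:x0+28].min(2); yy,xx=np.mgrid[y0:y0+28,x0:x0+28]
    w=np.clip(g-np.percentile(g[8:20,8:20],30)-12,0,None); w[np.hypot(xx-c[0],yy-c[1])>11]=0
    w[g>200]=0
    n,l,s,ce=cv2.connectedComponentsWithStats((w>0).astype(np.uint8)); k=l[12:16].max() if 0 else max(range(1,n),key=lambda i:w[l==i].sum()); w[l!=k]=0
    X=np.c_[xx.ravel(),yy.ravel()].astype(float); ww=w.ravel(); mu=(X*ww[:,None]).sum(0)/ww.sum()
    e,V=np.linalg.eigh(np.cov(X.T,aweights=ww)); d=V[:,1]*np.sign(-V[1,1])
    P=plane("top",np.array([mu-4*d,mu,mu+4*d]),panelpt(0,0,.036),R@N)
    U=(P-O)@R; a=U[:,1]*1000; b=((U[:,0]+U[:,2]-S)/2**.5+.0707)*1000
    return (s[k],e.round(2),np.c_[a,b].round(2).tolist(),np.degrees(np.arctan2(a[2]-a[0],b[2]-b[0])))
for f in("avg","avg2"): print(f,wl(np.load(f"pics/{f}.npy")))
# ring centre: outer edge by gradient along rays at h=3mm
r=rect("top",np.load("pics/avg.npy"),.003,px=800); G=cv2.GaussianBlur(r[...,0]/r[...,2],(0,0),4)
pts_=[]
cx,cy=400,(80+16.5)/.2
for a in list(range(20,171,5))+list(range(-170,-19,5)):
    t=np.radians(a); rad=np.arange(230,300); x=cx-rad*np.sin(t); y=cy-rad*np.cos(t)
    v=cv2.remap(G.astype(np.float32),np.float32(x)[None],np.float32(y)[None],1)[0]; k=np.gradient(v).argmin(); pts_.append([x[k],y[k]])
p=np.float32(pts_); 
A_=np.c_[2*p,np.ones(len(p))]; s=np.linalg.lstsq(A_,(p**2).sum(1),rcond=None)[0]; res=np.hypot(*(p-s[:2]).T); ok=abs(res-np.median(res))<8
s=np.linalg.lstsq(A_[ok],(p[ok]**2).sum(1),rcond=None)[0]; print("ring centre a,b",80-.2*s[0],80-.2*s[1],"R",.2*np.sqrt(s[2]+s[0]**2+s[1]**2),ok.sum())
a0,b0=80-.2*s[0],80-.2*s[1]
for f in("avg","avg2"):
  for h in (.010,):
    an,q=tab(np.load(f"pics/{f}.npy"),54,60,h,b0,a0); w=np.clip(q[:,0]-np.median(q[:,0])-.02,0,None)*(abs(an+10)<12); print("tab",(an*w).sum()/w.sum())
E
```

```text
avg (array([  4,  12,  22,  14, 118], dtype=int32), array([ 6.65, 47.21]), [[14.98, -39.13], [2.91, -38.33], [-9.16, -37.53]], np.float64(-86.21586828194916))
avg2 (array([  4,  12,  22,  14, 129], dtype=int32), array([ 6.11, 39.55]), [[7.35, -40.27], [-4.71, -39.17], [-16.76, -38.07]], np.float64(-84.7947330239114))
ring centre a,b 0.13355384201062748 -18.495847862551827 R 54.3526016457097 57
tab -10.33013809019599
tab -10.338130632139054
```

```bash
python3 - <<'E'
from h import *
for f,(x0,x1,y0,y1) in(("avg",(280,400,310,490)),("avg2",(370,460,280,490))):
    g=rect("top",np.load(f"pics/{f}.npy"),.036,px=800)[y0:y1,x0:x1].min(2)
    for th in(.35,.5,.65):
        m=(g>np.percentile(g,20)+th*(g.max()-np.percentile(g,20))).astype(np.uint8)
        yy,xx=np.nonzero(m); e,V=np.linalg.eigh(np.cov(np.c_[xx,yy].T)); d=V[:,1]*-np.sign(V[1,1])
        print(f,th,m.sum(),"centre",80-.2*(xx.mean()+x0),80-.2*(yy.mean()+y0),"angle",np.degrees(np.arctan2(-d[0],-d[1])),e)
E
```

```text
avg 0.35 6254 centre 11.515478094019826 -0.0018228333866403545 angle 25.53904755892912 [ 218.75767675 1150.09639706]
avg 0.5 4614 centre 11.510663198959676 -0.09414824447334524 angle 26.122413754662027 [149.4372408  920.86536799]
avg 0.65 3183 centre 11.410618912975181 -0.3104618284637155 angle 27.579654528879974 [ 93.12026209 707.41370006]
avg2 0.35 6494 centre -2.2786572220511374 3.699199260856176 angle -7.533681047057084 [ 183.11376237 1489.0493276 ]
avg2 0.5 4700 centre -2.3272340425531866 3.908808510638295 angle -7.698347653634753 [ 115.35322476 1246.43646119]
avg2 0.65 3183 centre -2.4321080741438976 4.143763744894741 angle -7.859249289510345 [ 68.90390923 975.4230256 ]
```

Pointer is about -8.2 degrees and the tab about -10.4, so it is likely within tolerance already. A small extra nudge of about 2 degrees will centre it.

```bash
python3 - <<'E'
from h import *
p=W([-.0805,0,.125]); o,t,m=st(); print(rel(p),rel(p+[0,0,.12]),t,np.rad2deg(np.arctan2(m[1,1],m[0,1]))-11.8,m[:,2],o["contact_force"],o["q"].round(2))
E
```

```text
[14.93 -0.33 13.01] [14.57 -0.42  1.02] [0.56183772 0.03129339 0.25946537] -102.60627346100834 [-0.02954923  0.00828565 -0.99952898] [-0.15047815 -0.58136701  0.78277151] [-0.45  0.78  0.75  1.46 -0.56  1.15 -1.18]
```

Emit:
{"fn": "servo_tool", "kwargs": {"steps": [{"jaw":-0.1,"offset":[3,-0.1,0],"spin":1},{"jaw":-0.1,"offset":[6.5,-0.2,0],"spin":1.4},{"jaw":-0.1,"offset":[10,-0.3,0],"spin":1.4},{"jaw":-0.1,"offset":[13,-0.4,0.5],"spin":1.4},{"jaw":-0.1,"offset":[14.6,-0.4,1],"spin":1.4},{"jaw":-0.1,"offset":[14.6,-0.4,1],"spin":1.4},{"jaw":-0.1,"offset":[14.6,-0.4,1],"spin":1.4}]}}

```text
clock: 12.82
tcp_pos: [0.7072, 0.0324, 0.2436]
tool_rot: [-0.004, 1.0, -0.02, -0.016]
contact_force: [-0.3, -0.3, 0.8]
gripper_width: 0.0387
grasp_force: 0.0
```

```bash
python3 - <<'E'
from h import *
p=W([-.0805,0,.125]); o,t,m=st(); print(rel(p),t,np.rad2deg(np.arctan2(m[1,1],m[0,1]))-11.8,m[:,2],o["contact_force"],o["q"].round(2))
E
```

```text
[ 0.38 -0.04 11.86] [0.70716621 0.0324362  0.24360818] -104.0532629175133 [-0.03152741  0.0077595  -0.99947277] [-0.29355551 -0.28904863  0.81367612] [-0.27  1.05  0.72  0.79 -0.61  1.49 -1.39]
```

Emit:
{"fn": "servo_tool", "kwargs": {"steps": [{"jaw":-0.1,"offset":[0.1,0,3],"spin":0},{"jaw":-0.1,"offset":[0.2,0,6],"spin":0},{"jaw":-0.1,"offset":[0.3,0,9],"spin":0},{"jaw":-0.1,"offset":[0.4,0,10.5],"spin":0},{"jaw":-0.1,"offset":[0.4,0,11.4],"spin":0},{"jaw":-0.1,"offset":[0.4,0,11.8],"spin":0},{"jaw":-0.1,"offset":[0.4,0,11.8],"spin":0},{"jaw":-0.1,"offset":[0.4,0,11.8],"spin":0}]}}

```text
clock: 13.48
tcp_pos: [0.7076, 0.0342, 0.1285]
tool_rot: [-0.004, 1.0, -0.019, -0.014]
contact_force: [0.3, -1.4, 0.5]
gripper_width: 0.0383
grasp_force: 0.0
```

Emit:
{"fn": "servo_tool", "kwargs": {"steps": [{"jaw":-0.3,"offset":[0,0,0],"spin":0},{"jaw":-0.5,"offset":[0,0,0],"spin":0},{"jaw":-0.6,"offset":[0,0,0],"spin":0},{"jaw":-0.7,"offset":[0,0,0],"spin":0},{"jaw":-0.7,"offset":[0,0,0],"spin":0},{"jaw":-0.7,"offset":[0,0,0],"spin":0},{"jaw":-0.7,"offset":[0,0,0],"spin":0}]}}

```text
clock: 14.07
tcp_pos: [0.7075, 0.0328, 0.1282]
tool_rot: [-0.003, 1.0, -0.02, -0.015]
contact_force: [-2.8, -5.2, 6.3]
gripper_width: 0.0174
grasp_force: 19.4
```

Emit:
{"fn": "servo_tool", "kwargs": {"steps": [{"jaw":-0.5,"offset":[0,0,0],"spin":0},{"jaw":-0.3,"offset":[0,0,0],"spin":0},{"jaw":-0.1,"offset":[0,0,0],"spin":0},{"jaw":-0.1,"offset":[0,0,-3],"spin":0},{"jaw":-0.1,"offset":[0,0,-6],"spin":0},{"jaw":-0.1,"offset":[0,0,-9],"spin":0},{"jaw":-0.1,"offset":[-3,0,-12],"spin":0},{"jaw":-0.1,"offset":[-7,0,-12],"spin":0},{"jaw":-0.1,"offset":[-11,0,-12],"spin":0},{"jaw":-0.1,"offset":[-15,0,-12],"spin":0}]}}

```text
clock: 14.9
tcp_pos: [0.5826, 0.0383, 0.2513]
tool_rot: [-0.004, 1.0, -0.019, -0.015]
contact_force: [2.4, -0.1, -0.9]
gripper_width: 0.0386
grasp_force: 0.0
```

Emit:
{"fn": "servo_tool", "kwargs": {"steps": [{"jaw":-0.1,"offset":[-3,-1,0],"spin":-7},{"jaw":-0.1,"offset":[-6,-2,0],"spin":-14},{"jaw":-0.1,"offset":[-7,-3,0],"spin":-21},{"jaw":-0.1,"offset":[-7,-3,0],"spin":-28}]}}

```text
clock: 15.23
tcp_pos: [0.5136, 0.0735, 0.2541]
tool_rot: [-0.009, 0.974, 0.227, -0.013]
contact_force: [1.3, 0.5, -0.4]
gripper_width: 0.0383
grasp_force: 0.0
```

```bash
python3 - <<'E'
from h import *
o,t,m=st(); print(t,o["contact_force"],np.rad2deg(np.arctan2(m[1,1],m[0,1]))-11.8,m.round(3)[:,2],o["q"].round(2))
im,d=avg("top"); np.save("pics/avg3.npy",im); np.save("pics/d3.npy",d)
print("bar",bar(d))
x0,x1,y0,y1=370,460,280,490
g=rect("top",im,.036,px=800)[y0:y1,x0:x1].min(2)
for th in(.35,.5,.65):
    mm=(g>np.percentile(g,20)+th*(g.max()-np.percentile(g,20))).astype(np.uint8)
    yy,xx=np.nonzero(mm); e,V=np.linalg.eigh(np.cov(np.c_[xx,yy].T)); dd=V[:,1]*-np.sign(V[1,1])
    print(th,"centre",80-.2*(xx.mean()+x0),80-.2*(yy.mean()+y0),"angle",np.degrees(np.arctan2(-dd[0],-dd[1])))
an,q=tab(im,54,60); w=np.clip(q[:,0]-np.median(q[:,0])-.02,0,None)*(abs(an+10)<12); print("tab",(an*w).sum()/w.sum())
c=np.hstack([rect("top",im[...,::-1],h,px=400) for h in(.010,.036)]); cv2.imwrite("pics/rect4.png",np.uint8(255*(np.clip(c,0,255)/255)**.6))
E
```

```text
[0.51357681 0.073461   0.25410611] [ 1.28451939  0.46665099 -0.39278339] -75.54385643403245 [-0.03   0.011 -0.999] [-0.52  0.68  0.63  1.63 -0.47  1.01 -0.84]
bar ((-0.38001298904418945, -16.34515380859375), (18.718542098999023, 66.64198303222656), 6.248106479644775)
0.35 centre -2.736274509803934 2.904473039215688 angle -7.857735224551099
0.5 centre -2.7323487179487245 2.8054153846153866 angle -8.337841729639544
0.65 centre -2.6896651270207883 2.8531177829099192 angle -8.491632668139395
tab -10.745529718076684
```

```bash
python3 - <<'E'
from h import *
def pc(d,lo,hi=.045):
    U=(cloud("top",d)-O)@R; hh=(U[...,2]-U[...,0]-S)/2**.5
    q=np.dstack([U[...,1]*1e3,((U[...,0]+U[...,2]-S)/2**.5+.0707)*1e3])
    m=(hh>lo)&(hh<hi)&(np.hypot(q[...,0],q[...,1]+16.5)<40); P=q[m]
    e,V=np.linalg.eigh(np.cov(P.T)); v=V[:,1]*np.sign(V[1,1]); return len(P),P.mean(0).round(2),np.degrees(np.arctan2(*v)).round(2)
L=[avg("top",10) for _ in range(2)]
for lo in(.02,.024,.028,.031):
    print(lo,pc(np.load("pics/t2.npy"),lo),pc(np.load("pics/d2.npy"),lo),pc(np.load("pics/d3.npy"),lo),[pc(l[1],lo) for l in L])
# dark bar outline vs tab: tab at larger average
im=(L[0][0]+L[1][0])/2; np.save("pics/avg4.npy",im)
for r in((50,56),(54,60),(56,61)):
  for h in(.007,.010):
    an,q=tab(im,*r,h); s=q[:,0]-np.interp(an,[-24,4],[q[an==-24,0][0],q[an==4,0][0]]); s*=(an>=-24)&(an<=4); w=np.clip(s-.3*s.max(),0,None); print(r,h,(an*w).sum()/w.sum(),s.max().round(3))
E
```

```text
0.02 (130, array([  0.16, -14.13]), np.float64(31.1)) (108, array([ -0.03, -11.59]), np.float64(-5.17)) (113, array([  0.42, -13.72]), np.float64(-8.38)) [(115, array([  0.25, -13.13]), np.float64(-8.54)), (113, array([  0.42, -13.63]), np.float64(-8.32))]
0.024 (121, array([  0.13, -14.66]), np.float64(30.98)) (103, array([  0.09, -12.66]), np.float64(-5.09)) (109, array([  0.45, -14.63]), np.float64(-8.71)) [(108, array([  0.54, -14.64]), np.float64(-8.31)), (109, array([  0.45, -14.52]), np.float64(-8.65))]
0.028 (110, array([  0.44, -15.01]), np.float64(30.6)) (99, array([  0.13, -13.64]), np.float64(-5.23)) (104, array([  0.61, -15.75]), np.float64(-8.74)) [(106, array([  0.73, -15.09]), np.float64(-7.85)), (105, array([  0.73, -15.48]), np.float64(-8.16))]
0.031 (100, array([  0.5 , -15.59]), np.float64(31.19)) (93, array([  0.3 , -15.24]), np.float64(-5.05)) (99, array([  0.9, -17.2]), np.float64(-8.44)) [(101, array([  0.83, -16.41]), np.float64(-8.15)), (100, array([  0.96, -16.71]), np.float64(-7.91))]
(50, 56) 0.007 -11.252954934899355 0.016
(50, 56) 0.01 -10.896200938564181 0.014
(54, 60) 0.007 -11.093062528952382 0.031
(54, 60) 0.01 -10.742825604277483 0.025
(56, 61) 0.007 -11.123457667572092 0.035
(56, 61) 0.01 -10.743465383425052 0.031
```

The pointer is steady at about -8.5 degrees and the tab at about -11. One more 2.5 degree nudge will centre it.

```bash
python3 - <<'E'
from h import *
p=W([-.0805,0,.127]); o,t,m=st(); print(rel(p+[0,0,.12]),np.rad2deg(np.arctan2(m[1,1],m[0,1]))-11.8)
E
```

```text
[15.66 11.7   0.04] -76.05722296751249
```

Emit:
{"fn": "servo_tool", "kwargs": {"steps": [{"jaw":-0.1,"offset":[2.5,1.9,0],"spin":6},{"jaw":-0.1,"offset":[5,3.8,0],"spin":12},{"jaw":-0.1,"offset":[7.5,5.7,0],"spin":18},{"jaw":-0.1,"offset":[10,7.5,0],"spin":24},{"jaw":-0.1,"offset":[12.5,9.4,0],"spin":30},{"jaw":-0.1,"offset":[14.5,10.9,0],"spin":31},{"jaw":-0.1,"offset":[15.7,11.7,0],"spin":31},{"jaw":-0.1,"offset":[15.7,11.7,0],"spin":31},{"jaw":-0.1,"offset":[15.7,11.7,0],"spin":31}]}}

```text
clock: 17.38
tcp_pos: [0.7076, 0.0331, 0.2466]
tool_rot: [-0.003, 0.999, -0.046, -0.015]
contact_force: [-0.4, -1.1, 0.6]
gripper_width: 0.0383
grasp_force: 0.0
```

```bash
python3 - <<'E'
from h import *
p=W([-.0805,0,.127]); o,t,m=st(); print(rel(p),t,np.rad2deg(np.arctan2(m[1,1],m[0,1]))-11.8)
E
```

```text
[ 0.33  0.02 11.95] [0.70757264 0.03309454 0.24659037] -107.0757576944671
```

Emit:
{"fn": "servo_tool", "kwargs": {"steps": [{"jaw":-0.1,"offset":[0.1,0,3],"spin":0},{"jaw":-0.1,"offset":[0.2,0,6],"spin":0},{"jaw":-0.1,"offset":[0.3,0,9],"spin":0},{"jaw":-0.1,"offset":[0.4,0,10.5],"spin":0},{"jaw":-0.1,"offset":[0.4,0,11.4],"spin":0},{"jaw":-0.1,"offset":[0.4,0,11.9],"spin":0},{"jaw":-0.1,"offset":[0.4,0,11.9],"spin":0},{"jaw":-0.3,"offset":[0.4,0,11.9],"spin":0},{"jaw":-0.5,"offset":[0.4,0,11.9],"spin":0},{"jaw":-0.6,"offset":[0.4,0,11.9],"spin":0}]}}

```text
clock: 18.22
tcp_pos: [0.7082, 0.0328, 0.1298]
tool_rot: [-0.002, 0.999, -0.046, -0.014]
contact_force: [-2.2, -4.2, 4.2]
gripper_width: 0.0174
grasp_force: 18.8
```

Emit:
{"fn": "servo_tool", "kwargs": {"steps": [{"jaw":-0.7,"offset":[0,0,0],"spin":0},{"jaw":-0.7,"offset":[0,0,0],"spin":0},{"jaw":-0.7,"offset":[0,0,0],"spin":0},{"jaw":-0.7,"offset":[0,0,0],"spin":0},{"jaw":-0.7,"offset":[0,0,0],"spin":0}]}}

```text
clock: 18.63
tcp_pos: [0.7082, 0.0328, 0.1298]
tool_rot: [-0.003, 0.999, -0.046, -0.014]
contact_force: [-2.6, -5.9, 5.9]
gripper_width: 0.0177
grasp_force: 19.0
```

Emit:
{"fn": "servo_tool", "kwargs": {"steps": [{"jaw":-0.5,"offset":[0,0,0],"spin":0},{"jaw":-0.3,"offset":[0,0,0],"spin":0},{"jaw":-0.1,"offset":[0,0,0],"spin":0},{"jaw":-0.1,"offset":[0,0,-3],"spin":0},{"jaw":-0.1,"offset":[0,0,-6],"spin":0},{"jaw":-0.1,"offset":[0,0,-9],"spin":0},{"jaw":-0.1,"offset":[-3,0,-12],"spin":0},{"jaw":-0.1,"offset":[-7,0,-12],"spin":0},{"jaw":-0.1,"offset":[-11,0,-12],"spin":0},{"jaw":-0.1,"offset":[-15,0,-12],"spin":0}]}}

```text
clock: 19.47
tcp_pos: [0.5834, 0.0453, 0.2526]
tool_rot: [-0.004, 0.999, -0.046, -0.015]
contact_force: [1.9, -0.5, 0.7]
gripper_width: 0.0382
grasp_force: 0.0
```

Emit:
{"fn": "servo_tool", "kwargs": {"steps": [{"jaw":-0.1,"offset":[-3,-1,0],"spin":-7},{"jaw":-0.1,"offset":[-6,-2,0],"spin":-14},{"jaw":-0.1,"offset":[-7,-3,0],"spin":-21},{"jaw":-0.1,"offset":[-7,-3,0],"spin":-28},{"jaw":-0.1,"offset":[-7,-3,0],"spin":-31}]}}

```text
clock: 19.88
tcp_pos: [0.5177, 0.0825, 0.2554]
tool_rot: [-0.008, 0.974, 0.227, -0.013]
contact_force: [0.2, -0.9, 0.4]
gripper_width: 0.0385
grasp_force: 0.0
```

```bash
python3 - <<'E'
from h import *
im,d=avg("top",8)
U=(cloud("top",d)-O)@R; hh=(U[...,2]-U[...,0]-S)/2**.5
q=np.dstack([U[...,1]*1e3,((U[...,0]+U[...,2]-S)/2**.5+.0707)*1e3])
for lo in(.02,.028):
    m=(hh>lo)&(hh<.045)&(np.hypot(q[...,0],q[...,1]+16.5)<40); P=q[m]
    e,V=np.linalg.eigh(np.cov(P.T)); v=V[:,1]*np.sign(V[1,1]); print(len(P),P.mean(0).round(2),np.degrees(np.arctan2(*v)).round(2))
x0,x1,y0,y1=370,460,280,490
g=rect("top",im,.036,px=800)[y0:y1,x0:x1].min(2); th=.5
mm=(g>np.percentile(g,20)+th*(g.max()-np.percentile(g,20))).astype(np.uint8)
yy,xx=np.nonzero(mm); e,V=np.linalg.eigh(np.cov(np.c_[xx,yy].T)); dd=V[:,1]*-np.sign(V[1,1])
print("line centre",80-.2*(xx.mean()+x0),80-.2*(yy.mean()+y0),"angle",np.degrees(np.arctan2(-dd[0],-dd[1])))
an,t_=tab(im,54,60); s=t_[:,0]-np.interp(an,[-24,4],[t_[an==-24,0][0],t_[an==4,0][0]]); s*=(an>=-24)&(an<=4); w=np.clip(s-.3*s.max(),0,None); print("tab",(an*w).sum()/w.sum())
m=(abs(U[...,1])<.1)&(U[...,0]<-.17)&(U[...,0]>-.28)&(U[...,2]<.15)&(U[...,2]>.05); P=U[m]; print("cover",np.pi/2+np.arctan(np.polyfit(P[:,0],P[:,2],1)[0]))
o,t,M=st(); h=H(1.434); g=h+[0,0,-.017]; print(t,"to above handle",rel(g+[0,0,.15]),np.rad2deg(np.arctan2(M[1,1],M[0,1]))-11.8,M[:,2],h)
E
```

```text
111 [  0.22 -12.36] -10.78
100 [  0.52 -14.85] -11.39
line centre -4.033260567572938 2.696249255804716 angle -11.396498889908477
tab -10.744740650776867
cover 1.4399411467469552
[0.51805953 0.08133104 0.25455367] to above handle [-7.57  6.89  4.16] -76.14777776092423 [-0.02949231  0.00845441 -0.99952925] [ 0.4784864  -0.01318293  0.08027517]
```

The pointer is at -11.2 degrees and the tab at -10.7, so the knob is set. Now back to the handle.

Emit:
{"fn": "servo_tool", "kwargs": {"steps": [{"jaw":-0.1,"offset":[-0.8,0.8,0],"spin":-7},{"jaw":-0.1,"offset":[-1.6,1.6,0],"spin":-14},{"jaw":-0.1,"offset":[-2.4,2.4,0],"spin":-21},{"jaw":-0.1,"offset":[-3.2,3.2,0],"spin":-28},{"jaw":-0.1,"offset":[-4,4,0],"spin":-35},{"jaw":-0.1,"offset":[-5,4.8,0],"spin":-42},{"jaw":-0.1,"offset":[-6,5.5,0],"spin":-49},{"jaw":-0.1,"offset":[-7,6.2,1],"spin":-56},{"jaw":-0.1,"offset":[-7.6,6.9,2],"spin":-63},{"jaw":-0.1,"offset":[-7.6,6.9,3],"spin":-70}]}}

```text
clock: 21.12
tcp_pos: [0.4782, -0.0152, 0.2248]
tool_rot: [-0.013, 0.67, 0.743, -0.007]
contact_force: [-0.1, -0.9, -0.6]
gripper_width: 0.0387
grasp_force: 0.0
```

Emit:
{"fn": "servo_tool", "kwargs": {"steps": [{"jaw":-0.1,"offset":[0,0,0.5],"spin":-6},{"jaw":-0.1,"offset":[0,0,1],"spin":-6},{"jaw":-0.1,"offset":[0,0,1],"spin":-6}]}}

```text
clock: 21.37
tcp_pos: [0.4781, -0.0136, 0.2143]
tool_rot: [-0.015, 0.633, 0.774, -0.006]
contact_force: [0.8, -0.2, 0.4]
gripper_width: 0.0384
grasp_force: 0.0
```

```bash
python3 - <<'E'
from h import *
o,t,M=st(); g=H(1.437)+[0,0,-.017]-R@[.002,0,0]; print(t,rel(g),np.rad2deg(np.arctan2(M[1,1],M[0,1]))-11.8,M[:,2],o["contact_force"])
E
```

```text
[ 0.47809757 -0.01358996  0.21429393] [-0.19  0.27 15.15] -0.2954789502849646 [-0.0304624   0.00873822 -0.99949772] [ 0.76553414 -0.22031222  0.39813828]
```

Emit:
{"fn": "servo_tool", "kwargs": {"steps": [{"jaw":-0.1,"offset":[-0.1,0.1,3],"spin":0},{"jaw":-0.1,"offset":[-0.1,0.2,6],"spin":0},{"jaw":-0.1,"offset":[-0.2,0.4,9],"spin":0},{"jaw":-0.1,"offset":[-0.2,0.5,12],"spin":0},{"jaw":-0.1,"offset":[-0.2,0.6,14],"spin":0},{"jaw":-0.1,"offset":[-0.2,0.6,15],"spin":0},{"jaw":-0.1,"offset":[-0.2,0.6,15],"spin":0}]}}

```text
clock: 21.95
tcp_pos: [0.4796, -0.0129, 0.0632]
tool_rot: [-0.015, 0.633, 0.774, -0.007]
contact_force: [0.2, 0.4, -0.5]
gripper_width: 0.0387
grasp_force: 0.0
```

Emit:
{"fn": "servo_tool", "kwargs": {"steps": [{"jaw":-0.5,"offset":[0,0,0],"spin":0},{"jaw":-0.8,"offset":[0,0,0],"spin":0},{"jaw":-1,"offset":[0,0,0],"spin":0},{"jaw":-1,"offset":[0,0,0],"spin":0},{"jaw":-1,"offset":[0,0,0],"spin":0},{"jaw":-1,"offset":[0,0,0],"spin":0}], "newtons": 60}}

```text
clock: 22.45
tcp_pos: [0.4798, -0.0131, 0.0657]
tool_rot: [-0.014, 0.631, 0.775, -0.006]
contact_force: [-5.3, -1.8, 0.7]
gripper_width: 0.0098
grasp_force: 58.5
```

```bash
python3 - <<'E'
from h import *
o,t,M=st(); print(t,o["contact_force"],o["gripper_width"],rel(H(1.437)))
for k in np.arange(1.437,-.01,-.08): print(round(k,3),np.round((H(k)-H(1.437))@M*100,2))
print(0,np.round((H(0)-H(1.437))@M*100,2))
E
```

```text
[ 0.4797799  -0.01305277  0.06572484] [-5.25688404 -1.84039781  0.67283558] 0.009779609472416543 [ 0.03 -0.17 -1.4 ]
1.437 [0. 0. 0.]
1.357 [ 0.02  0.18 -1.47]
1.277 [ 0.04  0.47 -2.92]
1.197 [ 0.06  0.88 -4.34]
1.117 [ 0.08  1.4  -5.73]
1.037 [ 0.1   2.03 -7.07]
0.957 [ 0.12  2.76 -8.35]
0.877 [ 0.14  3.6  -9.57]
0.797 [  0.16   4.53 -10.73]
0.717 [  0.18   5.54 -11.8 ]
0.637 [  0.2    6.65 -12.79]
0.557 [  0.21   7.82 -13.69]
0.477 [  0.22   9.07 -14.49]
0.397 [  0.24  10.37 -15.19]
0.317 [  0.25  11.73 -15.78]
0.237 [  0.26  13.13 -16.26]
0.157 [  0.27  14.56 -16.63]
0.077 [  0.27  16.02 -16.88]
-0.003 [  0.28  17.49 -17.02]
0 [  0.28  17.44 -17.01]
```

Emit:
{"fn": "servo_tool", "kwargs": {"steps": [{"jaw":-1,"offset":[0,0.2,-1.5],"spin":0},{"jaw":-1,"offset":[0,0.5,-2.9],"spin":0},{"jaw":-1,"offset":[0.1,0.9,-4.3],"spin":0},{"jaw":-1,"offset":[0.1,1.4,-5.7],"spin":0},{"jaw":-1,"offset":[0.1,2.0,-7.1],"spin":0},{"jaw":-1,"offset":[0.1,2.8,-8.4],"spin":0},{"jaw":-1,"offset":[0.1,3.6,-9.6],"spin":0},{"jaw":-1,"offset":[0.2,4.5,-10.7],"spin":0},{"jaw":-1,"offset":[0.2,5.5,-11.8],"spin":0},{"jaw":-1,"offset":[0.2,6.6,-12.8],"spin":0}]}}

```text
clock: 23.28
tcp_pos: [0.5448, 0.0004, 0.193]
tool_rot: [-0.017, 0.632, 0.775, -0.009]
contact_force: [-28.6, -4.4, 23.4]
gripper_width: 0.0096
grasp_force: 59.5
```

```bash
python3 - <<'E'
from h import *
o,t,M=st(); print(t,o["contact_force"],o["gripper_width"],rel(H(.637)-[0,0,.0145]))
E
```

```text
[5.44764449e-01 4.45524899e-04 1.92956718e-01] [-28.64269843  -4.44942274  23.44322202] 0.009628546884989687 [0.02 0.23 0.16]
```

Emit:
{"fn": "servo_tool", "kwargs": {"steps": [{"jaw":-1,"offset":[0,0.9,-1.1],"spin":0},{"jaw":-1,"offset":[0,2.2,-2.0],"spin":0},{"jaw":-1,"offset":[0,3.6,-2.7],"spin":0},{"jaw":-1,"offset":[0,4.9,-3.3],"spin":0},{"jaw":-1,"offset":[0,5.8,-3.6],"spin":0},{"jaw":-1,"offset":[0,6.4,-3.8],"spin":0},{"jaw":-1,"offset":[0,6.4,-3.8],"spin":0}]}}

```text
clock: 23.87
tcp_pos: [0.6125, 0.0145, 0.2286]
tool_rot: [-0.014, 0.631, 0.776, -0.005]
contact_force: [-1.7, 2.3, 8.2]
gripper_width: 0.0094
grasp_force: 64.2
```

```bash
python3 - <<'E'
from h import *
o,t,M=st(); print(t,o["contact_force"],o["gripper_width"],rel(H(0)-[0,0,.0145]),rel(H(.237)-[0,0,.0145]))
E
```

```text
[0.61251213 0.01453592 0.22864826] [-1.73861149  2.30162603  8.16921355] 0.009383165173634767 [ 0.04  4.2  -0.29] [ 0.02 -0.11  0.45]
```

Emit:
{"fn": "servo_tool", "kwargs": {"steps": [{"jaw":-1,"offset":[0,1.0,-0.3],"spin":0},{"jaw":-1,"offset":[0,2.0,-0.5],"spin":0},{"jaw":-1,"offset":[0,3.0,-0.6],"spin":0},{"jaw":-1,"offset":[0,4.0,-0.7],"spin":0},{"jaw":-1,"offset":[0,4.6,-0.7],"spin":0},{"jaw":-1,"offset":[0,4.8,-0.7],"spin":0},{"jaw":-1,"offset":[0,4.8,-0.7],"spin":0},{"jaw":-1,"offset":[0,4.8,-0.7],"spin":0}]}}

```text
clock: 24.53
tcp_pos: [0.6557, 0.0232, 0.2347]
tool_rot: [-0.017, 0.631, 0.775, -0.008]
contact_force: [-34.2, -3.0, 25.2]
gripper_width: 0.0097
grasp_force: 66.5
```

```bash
python3 - <<'E'
from h import *
o,t,M=st(); print(t,o["contact_force"],o["gripper_width"],rel(H(0)-[0,0,.0145]), "at first grip was 0.6553 0.0238")
E
```

```text
[0.65574627 0.02320421 0.2347206 ] [-34.17542189  -2.97633839  25.23990347] 0.009715753679077715 [ 0.06 -0.19  0.43] at first grip was 0.6553 0.0238
```

It is home: same TCP as the first grip, pressing on the stop. Relax, release and lift away.

Emit:
{"fn": "servo_tool", "kwargs": {"steps": [{"jaw":-1,"offset":[0,-0.2,-0.1],"spin":0},{"jaw":-1,"offset":[0,-0.3,-0.3],"spin":0},{"jaw":-0.7,"offset":[0,-0.3,-0.3],"spin":0},{"jaw":-0.4,"offset":[0,-0.3,-0.3],"spin":0},{"jaw":-0.1,"offset":[0,-0.3,-0.3],"spin":0},{"jaw":-0.1,"offset":[0,-0.3,-0.3],"spin":0},{"jaw":-0.1,"offset":[0,-0.2,-3],"spin":0},{"jaw":-0.1,"offset":[0,-0.1,-6],"spin":0},{"jaw":-0.1,"offset":[0,0,-9],"spin":0}]}}

```text
clock: 25.28
tcp_pos: [0.6616, 0.0231, 0.3246]
tool_rot: [-0.014, 0.631, 0.776, -0.006]
contact_force: [-0.2, 0.6, 0.2]
gripper_width: 0.0384
grasp_force: 0.0
```

Emit:
{"fn": "servo_tool", "kwargs": {"steps": [{"jaw":-0.1,"offset":[0,-4,-1],"spin":0},{"jaw":-0.1,"offset":[0,-8,-2],"spin":0},{"jaw":-0.1,"offset":[0,-12,-2],"spin":0},{"jaw":-0.1,"offset":[0,-15,-2],"spin":0},{"jaw":-0.1,"offset":[0,-15,-2],"spin":0},{"jaw":-0.1,"offset":[0,-15,-2],"spin":0}]}}

```text
clock: 25.78
tcp_pos: [0.5145, -0.0079, 0.3483]
tool_rot: [-0.014, 0.631, 0.775, -0.005]
contact_force: [1.1, 0.7, 0.3]
gripper_width: 0.0385
grasp_force: 0.0
```

```bash
python3 - <<'E'
from h import *
o,t,M=st(); print(t,o["contact_force"])
for n in("top","scene"):
    im,d=avg(n,6); U=(cloud(n,d)-O)@R
    if n=="top": D=d; I=im
    m=(d>0)&(U[...,2]>.232)&(U[...,2]<.256)&(abs(U[...,0]+.145)<.05)&(abs(U[...,1])<.1); print(n,"handle",m.sum(),np.median(U[m],0)-np.array([.0,0,0]))
    C=cloud(n,d); C0=cloud(n,np.load(f"pics/{n}0.npy"))
U=(cloud("top",D)-O)@R; hh=(U[...,2]-U[...,0]-S)/2**.5
q=np.dstack([U[...,1]*1e3,((U[...,0]+U[...,2]-S)/2**.5+.0707)*1e3])
m=(hh>.02)&(hh<.045)&(np.hypot(q[...,0],q[...,1]+16.5)<40); P=q[m]
e,V=np.linalg.eigh(np.cov(P.T)); v=V[:,1]*np.sign(V[1,1]); print("knob",len(P),np.degrees(np.arctan2(*v)).round(2))
a=cv2.imread("pics/scene0.png")[...,::-1].astype(float); df=(abs(im-a).max(2)>40).astype(np.uint8); n_,l,s,c=cv2.connectedComponentsWithStats(cv2.morphologyEx(df,cv2.MORPH_OPEN,np.ones((3,3)))); print("scene changes",[(x.tolist()) for x in s[1:] if x[4]>25])
E
```

```text
[ 0.51451399 -0.00786221  0.3482528 ] [1.07501487 0.67023274 0.32177585]
top handle 208 [-0.13666303  0.00060665  0.24909696]
scene handle 239 [-0.12913448  0.0079193   0.24752409]
knob 112 -10.63
scene changes [[261, 0, 75, 67, 2050], [386, 0, 121, 107, 6243], [530, 0, 30, 11, 262], [474, 6, 29, 27, 152], [513, 18, 26, 8, 134], [540, 26, 8, 9, 40], [290, 40, 10, 13, 110], [273, 66, 43, 71, 1915], [390, 86, 8, 16, 71], [401, 120, 9, 4, 30], [554, 183, 6, 11, 48], [390, 191, 33, 20, 305], [430, 197, 130, 121, 4075], [555, 200, 5, 13, 49], [302, 203, 127, 71, 4052], [232, 230, 8, 9, 49], [244, 235, 9, 12, 76]]
```

Handle is back at its starting position to within 0.2 mm, the knob is unchanged, and nothing else has moved.

```bash
python3 -c "
from plant import *
print(job_done())"
```

```text
the job is handed in; nothing more can be done
None
```

I handed the job in with the cover shut past its catch, the pointer within about 1° of the index tab by camera, and the gripper open and clear; I saw nothing else move, and the judge returned no verdict.

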